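Load the polishing tool magazine and hold its recessed register button

TASK

Load the tool magazine of the polishing machine: first the drum stone (the wide flat-topped one) fully home in hole 1, next to the control box, then the pencil stone (the slim pointed one) fully home in hole 2, the next hole. With both stones home, and not before, press the recessed button in the control box: take the reset pin from its wooden holder, reach it through the round opening in the box's top and push the button fully down; finish the job while still gripping the pin and holding the button down with it. Leave the other stones and the things lying about where they are.

Things in the scene. Friction and masses are not known exactly. Their poses are not given: they have to be found in the camera images.
- magazine: Fixed tool magazine: aluminium bar (64 x 170 along its y, 40 high) with three holes in a row along y, 48 apart: hole 1 at y 0, hole 2 at -48, hole 3 at -96 mm, marked with 1, 2, 3 black dots. Joined to the bar's +y end, a grey control box (80 x 80, 62 high) centred at y +85 mm. Origin under the middle, on the table; z up.
- hole1 (a point): Hole 1, next to the control box (one dot): mouth centre at the bar's top, 40 mm above the table. All block holes: diameter 12, 34 deep, chamfered; a stone is home when its shoulder lies on the bar's top, that is its origin is at this point.
- hole2 (a point): Hole 2 (two dots), mouth centre; like hole 1.
- opening (a point): Centre of the round opening (diameter 14) in the control box's top, 62 mm above the table. The button's white face (diameter 11) lies straight below it, 18 mm under the box top when up; the well is as wide as the opening.
- button (a joint): Travel of the recessed spring button, m: 0 up, 0.005 fully down at its stop. It begins to move at about 1.8 N, needs about 4.8 N to be fully down, and springs back when let go.
- stock: Fixed wooden storage block 60 x 160 x 40 high, its three holes 50 apart along its y (at y -50, 0, +50 mm), holding drum, pencil and ball stones upright in any order; it may stand at the left or right of the table. Origin at the middle of the underside.
- drum: Loose grey mounted stone with a cylindrical flat-topped head, diameter 36, 40 high, about 0.12 kg; below the head a steel shank, diameter 9, 30 long, chamfered foot; origin on the axis at the shoulder (underside of the head, where head and shank meet), z up the axis. Starts upright in the storage block, shoulder on the block's top.
- pencil: Loose grey mounted stone with a slim head, diameter 22, straight for 34 mm above the shoulder and then tapered to a blunt point at 50, about 0.06 kg; below the head a steel shank, diameter 9, 30 long, chamfered foot; origin on the axis at the shoulder (underside of the head, where head and shank meet), z up the axis. Starts upright in the storage block.
- holder: Fixed wooden pin holder, 56 x 56 x 40 high, one 12 mm through hole in its middle; at the other side of the table from the storage block. Origin at the middle of the underside.
- pin: Loose reset pin, about 0.05 kg, standing upright in the holder: round aluminium handle, diameter 16, 64 long, above a steel pin, diameter 6, 38 long. Origin on the axis at the lower end of the handle (it rests on the holder's top, 40 mm above the table); z up the axis. The handle does not fit through the opening.
- pin_tip (a point): The lower end of the reset pin, 38 mm below the pin's origin.
- ball: Loose mounted stone with a ball head (diameter 32, 37 high) in the storage block; leave it. Origin at the shoulder.
- cone: Loose mounted stone with a cone head (diameter 30, 36 high), already in hole 3 of the magazine; leave it. Origin at the shoulder.
- oil: Oil bottle, diameter 52, 130 high, near the back of the table; leave it. Origin at the middle of the underside.
- jar: White jar, diameter 68, 70 high, near the back of the table; leave it. Origin at the middle of the underside.
- wrench: Wrench 150 long lying between the robot and the magazine; leave it.
- disc: Grinding disc, diameter 80, 12 thick, bore 22, lying flat beside the magazine; leave it. Origin at the middle of the underside.
- brush: Brush 170 long lying behind the magazine; leave it.
There are look-alikes about, which are no part of the job. What is shaped like the pin but pink or yellow is not meant.

How it is judged (in metres and radians):
On the way, in this order (a step that is already met when the one before it is completed fails the run):
1. the drum stone is fully home in hole 1 and let go (distance between drum and hole1 below 0.005 m and angle between drum's own z axis and vertical below 0.12 rad and contact force between the fingers and drum below 0.3 N), for 0.2 s.
2. the pencil stone is fully home in hole 2 and let go, the drum stone still in hole 1 (distance between drum and hole1 below 0.005 m and angle between each of drum, pencil's own z axis and vertical below 0.12 rad and distance between pencil and hole2 below 0.005 m and contact force between the fingers and pencil below 0.3 N), for 0.2 s.
At the end, for the whole second after the job is handed in: Drum stone in hole 1, pencil stone in hole 2: shoulder within 5 mm of the hole mouth, upright within 0.12 rad, let go; button at least 4 of its 5 mm down, pressed with over 2 N by the pin, its tip inside the opening and under 46 mm above the table, the fingers holding the pin with over 2 N (all of step 2 and contact force between the fingers and drum below 0.3 N and value of joint button above 0.004 m and contact force between pin and magazine above 2 N and horizontal distance between pin_tip and opening below 0.007 m and z of pin_tip in the frame of magazine below 0.046 m and contact force between the fingers and pin above 2 N); the arm keeps its last pose, push and grip.
It fails at once if the button is pressed before both stones are home (value of joint button above 0.003 m and not (distance between drum and hole1 below 0.005 m and angle between each of drum, pencil's own z axis and vertical below 0.12 rad and distance between pencil and hole2 below 0.005 m)).
It fails at once if the ball or cone stone is moved more than 30 mm (distance of any of ball, cone from where it was at the start of the episode above 0.03 m).
It fails at once if a bystander (oil, jar, wrench, disc, brush) is moved more than 30 mm (distance of any of oil, jar, wrench, disc, brush from where it was at the start of the episode above 0.03 m).
It also fails if it takes over 70 s, if anything falls off the work surface, if the arm or the gripper's body presses on something with over 40 N, if the wrist force passes 120 N, or if a joint passes its speed limit or range.

ROBOT

A 7-joint arm with a two-finger parallel gripper is mounted at the origin on the work surface. World frame = base frame: x ahead of the robot, y to its left, z up, the work surface at z = 0. Lengths are in mm, angles in rad, forces in N, time in s.
With the tool pointing down it reaches from about 425 to 1025 mm from the base axis. Payload 3.6 kg.
Tool frame: the origin (TCP) lies at the centre of the arm's flange, where the gripper is bolted on; the fingertips stand 173 mm ahead of it and the grasp point (between the pads) lies 155 mm ahead of it; z points along the fingers, y is the line along which they close (so a half turn about z gives the same grasp; the last joint's range is limited). The gripper opens to 85 mm and grips with 20 to 120 N. Pads are 22 mm wide; open, the fingers measure 114 mm over their backs; the gripper's body (76 mm by 85 mm) begins 54 mm behind the grasp point. The pads swing forward as they close: fully open they stand 13 mm farther back than shut.
Start: joints at [-1.272, 0.591, 0.048, 1.609, -0.033, 0.943, -0.034], TCP at [276.835, 670.069, 404.702] pointing down, gripper open.
Joint ranges: [-2.69, 2.69], [-0.47, 2.24], [-1.27, 1.36], [0.19, 2.51], [-1.53, 4.68], [0.08, 2.07], [-3.09, 3.09]. Speed limits (rad/s): [2.57, 2.57, 3.14, 3.14, 3.14, 3.14, 3.14].

INTERFACE

Orientations are given as a unit quaternion [x, y, z, w].
In Python, from cell import robot gives the robot as it stands.
- The arm moves only by the shell command python3 -m crank 'ROWS' [FORCE]. ROWS is rows parted by semicolons, their numbers by spaces, 1 to 8 of them, each of 7 numbers: the finger opening in mm, then dx, dy, dz in mm, then a rotation vector rx, ry, rz in rad; each row is the pose to reach, as a shift and turn from the pose commanded when the command began, along the tool's axes at that moment; what a row does not reach only later rows make up. A row lasts 1/12 s, in which the tool goes at most 41.7 mm and 0.125 rad, less where a joint would pass 70% of its speed; a pose out of reach is approached as far as the arm can. The fingers move at their own pace and stop on an object; FORCE is the grip in N (left out, the last holds). Time passes only in rows, so rows that do not move let the fingers close. It prints the time, the measured TCP pose, the force, the opening and the grip force at its end.
- robot.sense(): the state, without advancing time (a new reading comes with each control period).
- robot.snapshot(name): name is "side" or "top" or "wrist"; returns a dict with "pixels" (420x560x3 uint8, red, green, blue), "camera_matrix" (3x3 intrinsics, pixels), "world_from_camera" (4x4, takes a point from camera to world coordinates); the wrist camera has in their place "mount" (4x4, takes a point from camera to tool coordinates, whose origin is the TCP and whose axes are the flange's). Camera axes: x right, y down, z forward; pixel columns grow to the right and rows downward; lengths in mm; the calibration is good to about 2 mm. A picture is of the moment at which its call begins: read the wrist's pose just before it. There is no depth.
- robot.hand_in(): hands the job in; it is judged then, once.
The state is a dict: "t": time; "q": joint angles; "dq": joint speeds; "joint_efforts": joint torques, N m; "eef_pos": TCP position; "tool_rot": TCP orientation; "wrist_force": force on the tool from outside, world axes, zero at the start; "torque": the same for the moment, N m; "grip_width": finger opening in mm; "gripper_force": force on a finger pad.
Only numpy, scipy, OpenCV 4.12 (cv2) and the standard library are available. Lean on these libraries where they do the work, as an engineer would, in place of code of your own. Each camera call takes 0.05 s, during which the arm holds its last target. There are 200 camera calls.

## Working session

There is one attempt and no reset: what is moved stays moved. The work goes in short steps, Python scripts to look and compute and a shell command to move; the robot and the scene stay as the last step left them, time stands still between calls to the robot, and variables do not carry over. Pictures are saved under pics/ and viewed, at most 10 in all, crops included, and the job is handed in when it is done.

```bash
mkdir -p pics; ls
python3 - <<'E'
from cell import robot
import cv2, numpy as np
s=robot.sense();print(s)
for n in("top","side"):
    p=robot.snapshot(n);cv2.imwrite(f"pics/{n}0.png",p["pixels"][...,::-1])
    np.savez(f"pics/{n}.npz",K=p["camera_matrix"],T=p["world_from_camera"]);print(p["camera_matrix"],p["world_from_camera"])
p=robot.snapshot("wrist");print(p["mount"]);print(p["camera_matrix"])
E
```

```text
pics
{'t': 0.0, 'q': array([-1.27249869,  0.59213022,  0.04826692,  1.6098746 , -0.03332643,
        0.94267752, -0.03372205]), 'dq': array([ 0.00020109, -0.0001371 ,  0.00017309, -0.00311376,  0.00096489,
       -0.00042055, -0.00075762]), 'joint_efforts': array([-3.72243239e-04, -5.48680794e+01,  1.54658016e+00, -1.98136067e+01,
        9.45997657e-03,  8.59775202e-03, -7.60988126e-07]), 'eef_pos': array([276.62353626, 669.66078655, 403.51204555]), 'tool_rot': array([ 1.94614338e-01,  9.80879174e-01, -1.12875348e-03, -1.78048392e-04]), 'wrist_force': array([-0.35998285, -0.45198789,  1.15447723]), 'torque': array([0.0067908 , 0.01466532, 0.01364506]), 'gripper_force': 0.0, 'grip_width': 85.62140039452227}
[[432.51200665   0.         285.71151614]
 [  0.         432.51200665 211.37575388]
 [  0.           0.           1.        ]] [[ 1.20826353e-02 -9.87414150e-01  1.57693708e-01  4.08586369e+02]
 [-9.99905809e-01 -1.09044153e-02  8.33465861e-03 -2.43794324e+01]
 [-6.51020217e-03 -1.57779559e-01 -9.87452899e-01  1.13747302e+03]
 [ 0.00000000e+00  0.00000000e+00  0.00000000e+00  1.00000000e+00]]
[[436.9103654    0.         270.74346398]
 [  0.         436.9103654  211.99826637]
 [  0.           0.           1.        ]] [[-8.34809987e-01 -3.12438485e-01  4.53292928e-01  1.39543697e+02]
 [-5.50308273e-01  4.97361688e-01 -6.70665458e-01  6.15314867e+02]
 [-1.59088360e-02 -8.09329071e-01 -5.87139987e-01  6.41010992e+02]
 [ 0.00000000e+00  0.00000000e+00  0.00000000e+00  1.00000000e+00]]
[[ 2.23004258e-04 -9.47220680e-01 -3.20582180e-01  8.26491949e+01]
 [ 9.99999813e-01  2.87310471e-05  6.10731308e-04  2.21061104e-01]
 [-5.69286663e-04 -3.20582257e-01  9.47220509e-01  2.96505977e+01]
 [ 0.00000000e+00  0.00000000e+00  0.00000000e+00  1.00000000e+00]]
[[315.52179108   0.         282.41443037]
 [  0.         315.52179108 215.99691285]
 [  0.           0.           1.        ]]
```

View pics/top0.png

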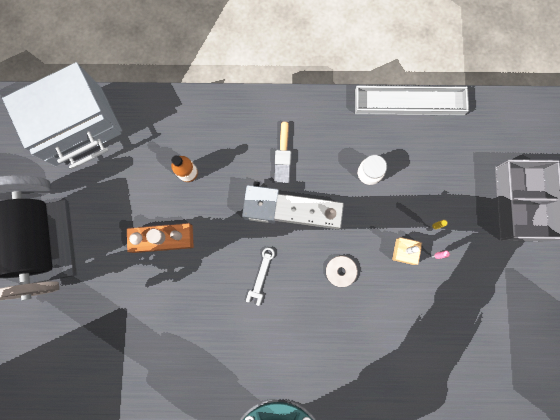

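View pics/side0.png

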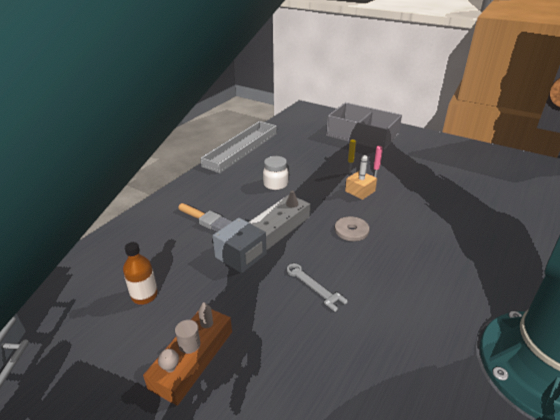

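The top view shows the stock at about (160,237), with ball, drum and pencil from left to right. The magazine is around (293,207) with its box on the left, and the holder is at (407,251). The side view agrees. The pink and yellow look-alike pins stand beside the holder. I'll enlarge both views.

Run:
```python
import cv2,numpy as np
def crop(n,x,y,w,h,s):
    im=cv2.imread(f"pics/{n}0.png")[y:y+h,x:x+w];im=cv2.resize(im,None,fx=s,fy=s,interpolation=cv2.INTER_CUBIC)
    for i in range(0,w,10):
        cv2.line(im,(i*s,0),(i*s,5 if i%50 else 12),(0,255,255),1); cv2.putText(im,str(x+i),(i*s,20),0,.33,(0,255,255),1) if i%20==0 else 0
    for i in range(0,h,10):
        cv2.line(im,(0,i*s),(5,i*s),(0,255,255),1); cv2.putText(im,str(y+i),(6,i*s+4),0,.33,(0,255,255),1) if i%20==0 else 0
    return im
def stack(f,rows):
    W=max(sum(c.shape[1] for c in r) for r in rows);out=[]
    for r in rows:
        H=max(c.shape[0] for c in r);row=np.zeros((H,W,3),np.uint8);x=0
        for c in r: row[:c.shape[0],x:x+c.shape[1]]=c;x+=c.shape[1]
        out.append(row)
    o=np.vstack(out);print(o.shape);cv2.imwrite(f,o)
stack("pics/tc.png",[[crop("top",240,180,110,50,7)],[crop("top",120,220,80,35,5),crop("top",385,230,40,40,6)]])
stack("pics/sc.png",[[crop("side",205,180,110,90,4),crop("side",330,145,60,60,5)],[crop("side",140,300,100,60,4)]])
```

```text
(590, 770, 3)
(600, 740, 3)
```

View pics/tc.png

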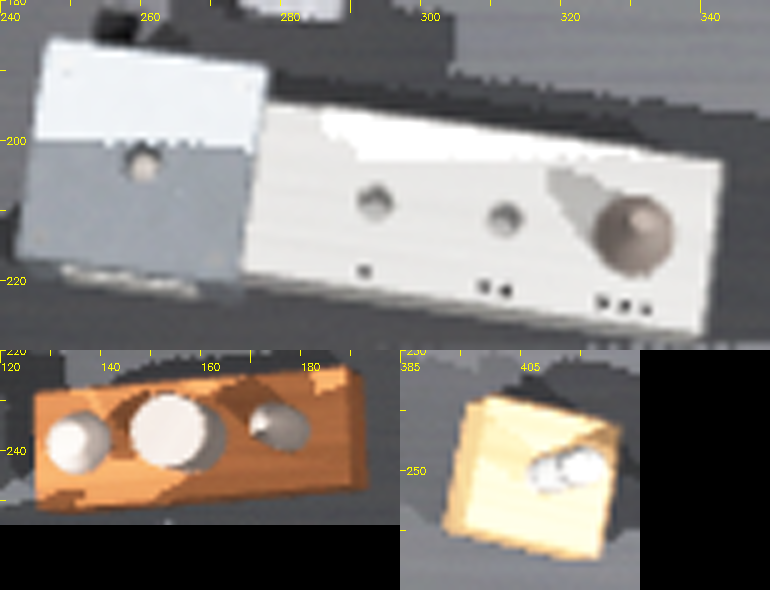

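View pics/sc.png

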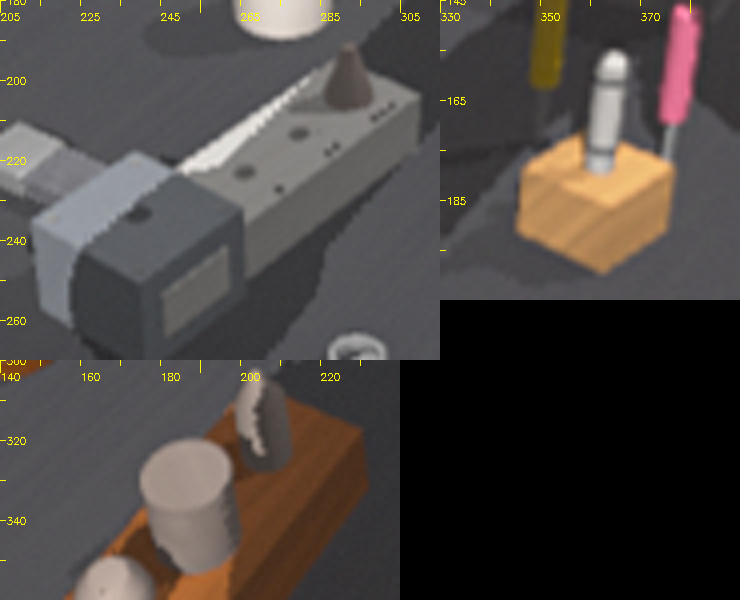

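```bash
cat > h.py <<'E'
import numpy as np
def ray(n,uv):
    d=np.load(f"pics/{n}.npz");v=d["T"][:3,:3]@np.linalg.solve(d["K"],[*uv,1]);return d["T"][:3,3],v/np.linalg.norm(v)
def tri(rays):
    A=sum(np.eye(3)-np.outer(v,v) for _,v in rays);b=sum((np.eye(3)-np.outer(v,v))@o for o,v in rays)
    X=np.linalg.solve(A,b);return X,[round(float(np.linalg.norm(np.cross(X-o,v))),1) for o,v in rays]
def atz(r,z): o,v=r;return o+v*(z-o[2])/v[2]
E
python3 - <<'E'
from h import *
P=dict(hole1=((293.2,208.4),(265.5,222.7),40),hole2=((311.8,210.6),(279.25,212.75),40),opening=((259.6,202.6),(239,232.75),62),
drumtop=((153.3,235.5),(186,326.25),80),penciltip=((172.1,234.5),(203.5,302.5),90),pintop=((417.5,248.2),(364.3,156.1),104),pinbase=((407.8,250.8),(361.3,178.5),40))
for k,(a,b,z) in P.items():
    r=[ray("top",a),ray("side",b)];X,e=tri(r);print(k,X.round(1),e,atz(r[0],z).round(1),atz(r[1],z).round(1))
E
```

```text
hole1 [592.8 -34.1  36.7] [0.5, 0.5] [591.8 -34.3  40. ] [590.9 -30.4  40. ]
hole2 [587.  -82.3  37.4] [0.0, 0.0] [586.6 -82.1  40. ] [585.1 -79.3  40. ]
opening [602.7  51.3  61. ] [0.5, 0.5] [602.1  51.   62. ] [602.4  52.4  62. ]
drumtop [514.3 309.6  80.9] [0.8, 0.8] [513.8 309.4  80. ] [515.7 309.4  80. ]
penciltip [516.8 261.2  90.2] [1.3, 1.3] [515.8 260.5  90. ] [518.2 261.6  90. ]
pintop [ 488.8 -331.9   99.8] [0.3, 0.3] [ 488.3 -330.7  104. ] [ 486.3 -324.3  104. ]
pinbase [ 487.  -325.7   36.9] [0.4, 0.4] [ 486.3 -325.    40. ] [ 485.6 -320.6   40. ]
```

```bash
cat >> h.py <<'E'
from scipy.spatial.transform import Rotation as Ro
def go(x,y,z,psi,robot=None):
    from cell import robot
    s=robot.sense();R0=Ro.from_quat(s["tool_rot"]);c,t=np.cos(psi),np.sin(psi)
    R1=Ro.from_matrix(np.array([[-t,c,0],[c,t,0],[0,0,-1.]]))
    d=R0.inv().apply(np.array([x,y,z])-s["eef_pos"]);r=(R0.inv()*R1).as_rotvec()
    print("d",d.round(1),"r",r.round(3),"rows",round(max(np.linalg.norm(d)/41.7,np.linalg.norm(r)/.125),1),"F",s["wrist_force"].round(1),"w",round(s["grip_width"],1))
def wrist(f):
    import cv2
    from cell import robot
    s=robot.sense();p=robot.snapshot("wrist");cv2.imwrite(f"pics/{f}.png",p["pixels"][...,::-1])
    T=np.eye(4);T[:3,:3]=Ro.from_quat(s["tool_rot"]).as_matrix();T[:3,3]=s["eef_pos"]
    np.savez(f"pics/{f}.npz",K=p["camera_matrix"],T=T@p["mount"])
def proj(f,X):
    d=np.load(f"pics/{f}.npz");v=d["K"]@np.linalg.inv(d["T"])[:3]@np.append(X,1);return (v[:2]/v[2]).round(1)
E
python3 -c "
from h import *
go(515,310,330,0.05)"
```

```text
d [-357.6 -241.4   74.2] r [-2.000e-03  1.000e-03  1.129e+00] rows 10.5 F [ 0.8 -0.3 -0.5] w 85.1
```

```bash
python3 -m crank '85 -260 -175 54 0 0 0.8; 85 -260 -175 54 0 0 0.8; 85 -260 -175 54 0 0 0.8; 85 -260 -175 54 0 0 0.8; 85 -260 -175 54 0 0 0.8; 85 -260 -175 54 0 0 0.8; 85 -260 -175 54 0 0 0.8; 85 -260 -175 54 0 0 0.8' 40; python3 -c "
from h import *
go(515,310,330,0.05)"
```

```text
t: 0.82
eef_pos: [452.5, 404.3, 350.0]
tool_rot: [0.564, 0.826, -0.001, 0.001]
wrist_force: [0.2, -0.1, -0.4]
grip_width: 85.3
gripper_force: 0.0
d [-110.6   23.9   20.4] r [-0.     0.004  0.323] rows 2.8 F [ 0.2 -0.1 -0.4] w 85.3
```

```bash
python3 -m crank '85 -111 24 20 0 0.003 0.323; 85 -111 24 20 0 0.003 0.323; 85 -111 24 20 0 0.003 0.323; 85 -111 24 20 0 0.003 0.323; 85 -111 24 20 0 0.003 0.323'; python3 -c "
from h import *
go(515,310,330,0.05)
wrist('w1')
for X in ([514.3,309.6,80],[516.8,261.2,90],[514.3,309.6,40]): print(proj('w1',X))"
```

```text
t: 1.23
eef_pos: [514.9, 312.1, 330.3]
tool_rot: [0.689, 0.725, 0.0, -0.001]
wrist_force: [-0.5, 1.4, 1.3]
grip_width: 84.9
gripper_force: 0.0
d [-2.1 -0.   0.3] r [-0.001 -0.001  0.001] rows 0.1 F [-0.5  1.4  1.3] w 84.9
[281.6 229.9]
[281.7 293.5]
[281.7 213.3]
```

View pics/w1.png

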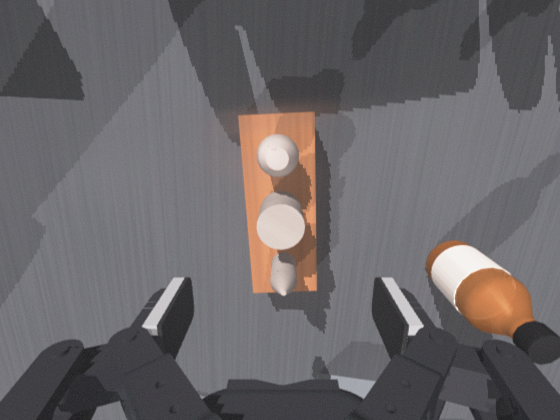

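The drum top is at (281,226), the pencil tip at (285,294) and the ball at (278,157). All are within 2–3 mm of the triangulated points, so I'll grasp the drum.

```bash
python3 -m crank '85 -1.6 0 40 0 0 0; 85 -1.6 0 80 0 0 0; 85 -1.6 0 100 0 0 0; 85 -1.6 0 111 0 0 0;85 -1.6 0 111 0 0 0;60 -1.6 0 111 0 0 0; 45 -1.6 0 111 0 0 0;45 -1.6 0 111 0 0 0' 40;  python3 -m crank '20 0 0 0 0 0 0;20 0 0 0 0 0 0;20 0 0 0 0 0 0;20 0 0 0 0 0 0;20 0 0 0 0 0 0;20 0 0 0 0 0 0;20 0 0 0 0 0 0;20 0 0 0 0 0 0' 40
```

```text
t: 1.95
eef_pos: [514.3, 314.3, 221.5]
tool_rot: [0.687, 0.727, 0.003, -0.001]
wrist_force: [0.0, 0.7, 0.3]
grip_width: 51.2
gripper_force: 0.0
t: 2.62
eef_pos: [514.2, 313.9, 221.4]
tool_rot: [0.687, 0.727, 0.002, -0.001]
wrist_force: [-1.0, 0.1, 6.6]
grip_width: 34.8
gripper_force: 39.7
```

```bash
python3 -m crank '20 0 0 -15 0 0 0;20 0 0 -40 0 0 0;20 0 0 -80 0 0 0;20 0 0 -110 0 0 0;20 0 0 -110 0 0 0' 40; python3 -c "
from h import *
go(592,-31,330,-0.1)"
```

```text
t: 3.03
eef_pos: [516.1, 313.8, 336.0]
tool_rot: [0.687, 0.726, 0.007, 0.0]
wrist_force: [0.7, 0.6, -1.5]
grip_width: 35.0
gripper_force: 40.8
d [-348.5   56.7    3.4] r [ 0.009 -0.01   0.155] rows 8.5 F [ 0.7  0.6 -1.5] w 35.0
```

```bash
python3 -m crank '20 -320 52 4 0.008 -0.01 0.15;20 -320 52 4 0.008 -0.01 0.15;20 -320 52 4 0.008 -0.01 0.15;20 -320 52 4 0.008 -0.01 0.15;20 -320 52 4 0.008 -0.01 0.15;20 -320 52 4 0.008 -0.01 0.15;20 -320 52 4 0.008 -0.01 0.15;20 -320 52 4 0.008 -0.01 0.15' ; python3 -c "
from h import *
go(592,-31,290,-0.1)"
```

```text
t: 3.7
eef_pos: [583.4, -7.3, 324.6]
tool_rot: [0.741, 0.672, -0.006, 0.0]
wrist_force: [0.5, -0.4, -0.5]
grip_width: 35.2
gripper_force: 40.8
d [-22.4  11.1  34.7] r [-0.008  0.009  0.003] rows 1.0 F [ 0.5 -0.4 -0.5] w 35.2
```

```bash
python3 -m crank '20 -22 11 33 -0.008 0.009 0;20 -22 11 33 -0.008 0.009 0;20 -22 11 33 -0.008 0.009 0;20 -22 11 33 -0.008 0.009 0;20 -22 11 33 -0.008 0.009 0'
python3 - <<'E'
from h import *
go(592,-31,290,-0.1); wrist('w2')
import cv2
from cell import robot
s=robot.sense();R=Ro.from_quat(s["tool_rot"]).as_matrix()
for off in (0,-3.4):
  A=[s["eef_pos"]+R@[off,0,h] for h in (141.4,181.4,211.4)]
  print([proj('w2',a) for a in A])
for X in ([592.3,-34.2,40],[586.8,-82.3,40],[602.5,51.2,62],[514,310,40]): print(proj('w2',X))
im=cv2.imread('pics/w2.png');c=im[60:420,130:430];cv2.imwrite('pics/w2c.png',cv2.resize(c[:300],None,fx=2,fy=2,interpolation=cv2.INTER_CUBIC))
E
```

```text
t: 4.12
eef_pos: [592.2, -24.9, 292.1]
tool_rot: [0.739, 0.674, 0.001, -0.001]
wrist_force: [-0.4, 0.9, -1.2]
grip_width: 35.1
gripper_force: 40.6
d [-6.1  0.3  2. ] r [ 0.    -0.002  0.008] rows 0.2 F [-0.4  0.9 -1.2] w 35.1
[array([283. , 317.5]), array([282.8, 271.1]), array([282.8, 248. ])]
[array([283. , 324.3]), array([282.8, 276.7]), array([282.8, 252.9])]
[283.6 237.8]
[282.2 293.2]
[287.9 120.9]
[  26.6 -495.7]
```

View pics/w2c.png

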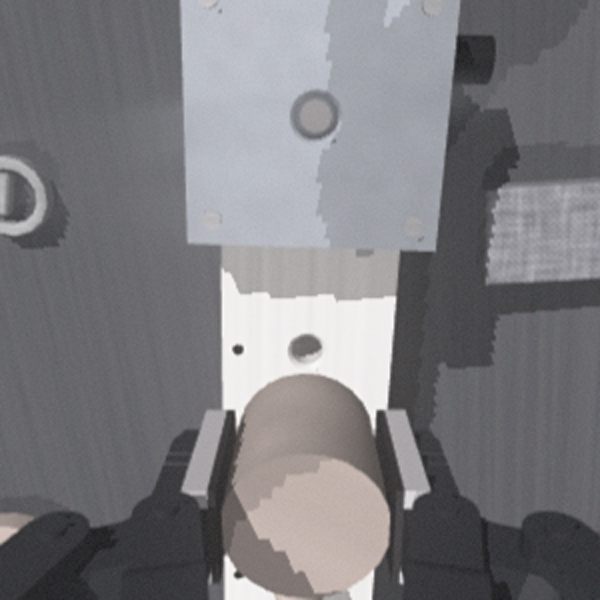

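The opening is at full-picture (287.8,117.3), hole 1 at (282.3,234.3) and the held drum's top centre at (283.2,322.8). The drum sits about 4 mm to −y of the TCP in the grip, so I'll align at TCP ≈ (591.7, −29.3).

```bash
python3 -m crank '20 -4.4 0.5 15 0 -0.002 0;20 -4.4 0.5 31 0 -0.002 0;20 -4.4 0.5 31 0 -0.002 0;20 -4.4 0.5 31 0 -0.002 0;20 -4.4 0.5 31 0 -0.002 0;20 -4.4 0.5 31 0 -0.002 0' ; python3 -c "
from h import *
go(591.7,-29.3,261,-0.1)"
```

```text
t: 4.67
eef_pos: [592.8, -30.3, 261.9]
tool_rot: [0.739, 0.673, 0.0, 0.001]
wrist_force: [0.2, -0.5, -1.2]
grip_width: 35.2
gripper_force: 40.7
d [ 0.9 -1.2  0.9] r [0.002 0.    0.007] rows 0.1 F [ 0.2 -0.5 -1.2] w 35.2
```

```bash
python3 -m crank '20 0.9 -1.2 0 0.002 0 0;20 0.9 -1.2 6 0.002 0 0;20 0.9 -1.2 12 0.002 0 0;20 0.9 -1.2 16 0.002 0 0;20 0.9 -1.2 18 0.002 0 0;20 0.9 -1.2 18 0.002 0 0' ; python3 -c "
from h import *
go(591.7,-29.3,222,-0.1)"
```

```text
t: 5.17
eef_pos: [591.4, -29.8, 242.1]
tool_rot: [0.739, 0.673, -0.001, -0.001]
wrist_force: [0.3, 0.8, -2.7]
grip_width: 34.7
gripper_force: 40.7
d [ 0.5  0.2 20.1] r [-0.002  0.001  0.006] rows 0.5 F [ 0.3  0.8 -2.7] w 34.7
```

```bash
python3 -m crank '20 0.2 0 6 0 0 0;20 0.2 0 12 0 0 0;20 0.2 0 17 0 0 0;20 0.2 0 20 0 0 0;20 0.2 0 21 0 0 0;20 0.2 0 21 0 0 0'
```

```text
t: 5.67
eef_pos: [591.4, -29.6, 221.6]
tool_rot: [0.74, 0.673, -0.001, -0.001]
wrist_force: [1.4, -0.1, -2.4]
grip_width: 34.8
gripper_force: 41.0
```

```bash
python3 -m crank '50 0 0 0 0 0 0;85 0 0 0 0 0 0;85 0 0 0 0 0 0;85 0 0 0 0 0 0;85 0 0 0 0 0 0;85 0 0 0 0 0 0;85 0 0 -20 0 0 0;85 0 0 -40 0 0 0'; python3 -m crank '85 0 0 -40 0 0 0;85 0 0 -75 0 0 0;85 0 0 -75 0 0 0;85 0 0 -75 0 0 0'; python3 -c "
from h import *
go(516.5,265,320,0.05)
wrist('w3')
for z in (40,80): print(proj('w3',[592,-34.2,z]))"
```

```text
t: 6.33
eef_pos: [590.6, -29.7, 261.2]
tool_rot: [0.74, 0.673, -0.002, -0.002]
wrist_force: [0.7, -0.1, 1.2]
grip_width: 85.1
gripper_force: 0.0
t: 6.67
eef_pos: [592.2, -29.9, 339.2]
tool_rot: [0.74, 0.673, 0.001, 0.001]
wrist_force: [-0.4, 0.5, -0.4]
grip_width: 84.8
gripper_force: 0.0
d [ 286.5 -103.1   18.9] r [ 0.003  0.    -0.144] rows 7.3 F [-0.4  0.5 -0.4] w 84.8
[281.6 211.9]
[281.7 227.6]
```

View pics/w3.png

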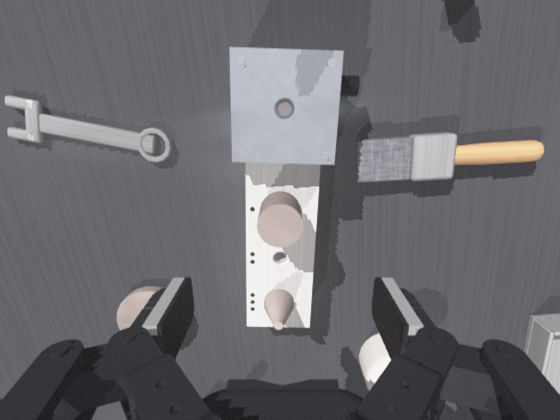

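The seated drum's top is at (280,226), as expected for a drum that is home and upright. Hole 2 is free at (280,257). Next is the pencil stone.

```bash
python3 -m crank '85 283 -102 15 0.003 0 -0.144;85 283 -102 15 0.003 0 -0.144;85 283 -102 15 0.003 0 -0.144;85 283 -102 15 0.003 0 -0.144;85 283 -102 15 0.003 0 -0.144;85 283 -102 15 0.003 0 -0.144;85 283 -102 15 0.003 0 -0.144;85 283 -102 15 0.003 0 -0.144'; python3 -m crank '85 0 0 0 0 0 0;85 0 0 0 0 0 0;85 0 0 0 0 0 0'; python3 -c "
from h import *
go(517.5,261.5,219,0.05)"
```

```text
t: 7.38
eef_pos: [512.7, 270.1, 319.3]
tool_rot: [0.685, 0.728, -0.003, -0.005]
wrist_force: [0.0, 0.7, -0.3]
grip_width: 85.3
gripper_force: 0.0
t: 7.63
eef_pos: [516.6, 259.4, 321.0]
tool_rot: [0.69, 0.724, -0.003, -0.001]
wrist_force: [0.9, 0.3, -0.1]
grip_width: 85.0
gripper_force: 0.0
d [  2.3   1.7 102. ] r [-0.007  0.003 -0.003] rows 2.4 F [ 0.9  0.3 -0.1] w 85.0
```

```bash
python3 -m crank '85 2.3 1.7 40 -0.006 0.003 0;85 2.3 1.7 75 -0.006 0.003 0;85 2.3 1.7 95 -0.006 0.003 0;85 2.3 1.7 103 -0.006 0.003 0;85 2.3 1.7 103 -0.006 0.003 0;85 2.3 1.7 103 -0.006 0.003 0'; python3 -c "
from h import *
go(517.5,261.5,217,0.05)"
```

```text
t: 8.13
eef_pos: [518.3, 262.4, 219.2]
tool_rot: [0.69, 0.724, 0.001, -0.0]
wrist_force: [0.2, 0.7, 0.4]
grip_width: 85.1
gripper_force: 0.0
d [-0.9 -0.9  2.2] r [ 0.001 -0.002 -0.003] rows 0.1 F [0.2 0.7 0.4] w 85.1
```

```bash
python3 -m crank '50 -0.9 -0.9 2 0 0 0;10 -0.9 -0.9 2 0 0 0;10 -0.9 -0.9 2 0 0 0;10 -0.9 -0.9 2 0 0 0;10 -0.9 -0.9 2 0 0 0;10 -0.9 -0.9 2 0 0 0;10 -0.9 -0.9 2 0 0 0;10 -0.9 -0.9 2 0 0 0' 40; python3 -m crank '10 0 0 0 0 0 0;10 0 0 0 0 0 0;10 0 0 0 0 0 0;10 0 0 0 0 0 0;10 0 0 0 0 0 0;10 0 0 0 0 0 0;10 0 0 0 0 0 0'
```

```text
t: 8.8
eef_pos: [516.8, 263.3, 217.6]
tool_rot: [0.689, 0.725, 0.002, -0.001]
wrist_force: [-0.4, 0.3, 6.8]
grip_width: 20.7
gripper_force: 39.0
t: 9.38
eef_pos: [516.8, 263.3, 217.6]
tool_rot: [0.689, 0.725, 0.002, -0.001]
wrist_force: [-0.5, -0.6, 5.9]
grip_width: 21.1
gripper_force: 39.1
```

```bash
python3 -m crank '10 0 0 -15 0 0 0;10 0 0 -40 0 0 0;10 0 0 -80 0 0 0;10 0 0 -108 0 0 0;10 0 0 -108 0 0 0' 40; python3 -c "
from h import *
go(586.5,-79.8,322,-0.1)"
```

```text
t: 9.8
eef_pos: [518.6, 263.3, 330.1]
tool_rot: [0.689, 0.724, 0.006, 0.001]
wrist_force: [0.3, 0.1, 0.6]
grip_width: 20.9
gripper_force: 39.8
d [-346.1   50.7    6.1] r [ 0.01  -0.008  0.15 ] rows 8.4 F [0.3 0.1 0.6] w 20.9
```

```bash
python3 -m crank '10 -320 47 6 0.009 -0.008 0.148;10 -320 47 6 0.009 -0.008 0.148;10 -320 47 6 0.009 -0.008 0.148;10 -320 47 6 0.009 -0.008 0.148;10 -320 47 6 0.009 -0.008 0.148;10 -320 47 6 0.009 -0.008 0.148;10 -320 47 6 0.009 -0.008 0.148;10 -320 47 6 0.009 -0.008 0.148'; python3 -m crank '10 -24 3 1 0 0 0;10 -24 3 1 0 0 0;10 -24 3 1 0 0 0;10 -24 3 1 0 0 0'
python3 - <<'E'
from h import *
go(586.5,-79.8,292,-0.1); wrist('w4')
import cv2
from cell import robot
s=robot.sense();R=Ro.from_quat(s["tool_rot"]).as_matrix()
for off in (0,-2.2):print([proj('w4',s["eef_pos"]+R@[off,0,h]) for h in (127.6,177.6,207.6)])
for X in ([587,-82.3,40],[592.3,-34.2,80]): print(proj('w4',X))
im=cv2.imread('pics/w4.png');cv2.imwrite('pics/w4c.png',cv2.resize(im[120:420,130:430],None,fx=2,fy=2,interpolation=cv2.INTER_CUBIC))
E
```

```text
t: 10.47
eef_pos: [579.2, -58.4, 317.4]
tool_rot: [0.742, 0.671, -0.005, -0.001]
wrist_force: [-0.6, 0.1, -1.5]
grip_width: 21.0
gripper_force: 39.8
t: 10.8
eef_pos: [579.8, -77.9, 316.4]
tool_rot: [0.741, 0.672, -0.005, -0.002]
wrist_force: [-0.1, 0.3, -0.7]
grip_width: 21.0
gripper_force: 39.8
d [-1.1  7.1 24.3] r [-0.009  0.005  0.002] rows 0.6 F [-0.1  0.3 -0.7] w 21.0
[array([283. , 338.7]), array([282.8, 273.4]), array([282.7, 249.4])]
[array([283. , 343.4]), array([282.8, 277.1]), array([282.7, 252.7])]
[294.8 218. ]
[298.4 168.6]
```

View pics/w4c.png

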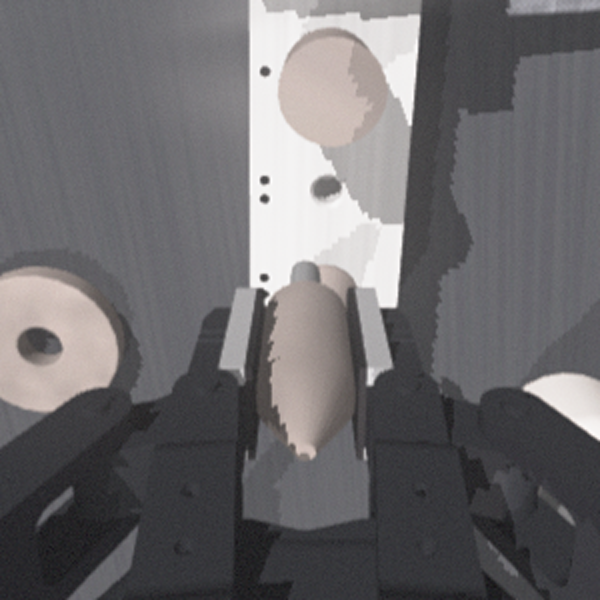

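Hole 2 is at (292.3,213.8), the pencil tip at (283.7,346.3) and the shank foot at about (283,257). The wrist view suggests the stone sits further to −y than the top view said, so I'll go lower and look again at close range.

```bash
python3 -m crank '10 1.6 6.3 0 -0.009 0.005 0;10 1.6 6.3 30 -0.009 0.005 0;10 1.6 6.3 50 -0.009 0.005 0;10 1.6 6.3 53 -0.009 0.005 0;10 1.6 6.3 53 -0.009 0.005 0;10 1.6 6.3 53 -0.009 0.005 0;10 1.6 6.3 53 -0.009 0.005 0'
python3 - <<'E'
from h import *
go(586,-77,263,-0.1); wrist('w5')
import cv2
from cell import robot
s=robot.sense();R=Ro.from_quat(s["tool_rot"]).as_matrix();print(s["eef_pos"])
for off in (0,-5):print([proj('w5',s["eef_pos"]+R@[off,0,h]) for h in (127.6,177.6,207.6)])
for X in ([586,-82,40],[586,-77,40],[592.3,-34.2,80]): print(proj('w5',X))
im=cv2.imread('pics/w5.png');cv2.imwrite('pics/w5c.png',cv2.resize(im[190:340,200:360],None,fx=4,fy=4,interpolation=cv2.INTER_CUBIC))
E
```

```text
t: 11.43
eef_pos: [586.8, -77.7, 265.2]
tool_rot: [0.741, 0.672, 0.001, 0.001]
wrist_force: [-0.1, -0.1, -0.2]
grip_width: 20.9
gripper_force: 39.8
d [ 0.6 -0.9  2.2] r [0.003 0.001 0.003] rows 0.1 F [-0.1 -0.1 -0.2] w 20.9
[586.7597886  -77.83199761 265.2884606 ]
[array([282.7, 340.9]), array([282.6, 275.1]), array([282.5, 251. ])]
[array([282.7, 351.7]), array([282.6, 283.5]), array([282.5, 258.3])]
[280.7 245.4]
[280.  238.6]
[283.8 190.3]
```

View pics/w5c.png

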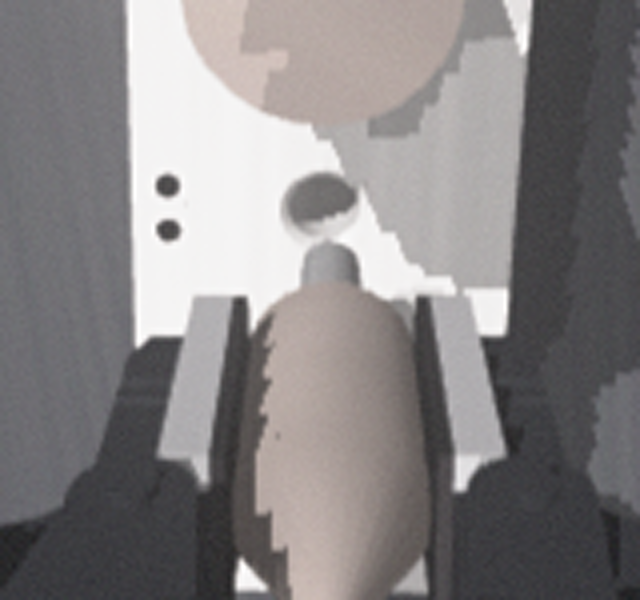

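Hole 2 is at (279.6,240.6) and the foot centre at about (282.6,255.5), so the stone fits at TCP ≈ (585.6, −75.4).

```bash
python3 -m crank '10 2.2 -1.5 4 0.002 0 0;10 2.2 -1.5 10 0.002 0 0;10 2.2 -1.5 11 0.002 0 0;10 2.2 -1.5 11 0.002 0 0;10 2.2 -1.5 11 0.002 0 0'
python3 - <<'E'
from h import *
go(585.6,-75.4,237,-0.1)
E
```

```text
t: 11.9
eef_pos: [584.7, -75.7, 252.9]
tool_rot: [0.741, 0.672, -0.001, -0.0]
wrist_force: [0.7, -0.5, -0.6]
grip_width: 21.1
gripper_force: 39.8
d [ 0.4  0.9 15.9] r [-0.001  0.001  0.002] rows 0.4 F [ 0.7 -0.5 -0.6] w 21.1
```

```bash
python3 -m crank '10 0.4 0.7 3 0 0 0;10 0.4 0.7 6 0 0 0;10 0.4 0.7 9 0 0 0;10 0.4 0.7 12 0 0 0;10 0.4 0.7 14 0 0 0;10 0.4 0.7 14 0 0 0'
python3 - <<'E'
from h import *
go(585.6,-75.4,218,-0.1)
E
```

```text
t: 12.4
eef_pos: [585.6, -75.8, 238.6]
tool_rot: [0.741, 0.671, -0.001, 0.0]
wrist_force: [0.1, -1.4, -0.5]
grip_width: 21.1
gripper_force: 39.8
d [ 0.4 -0.  20.6] r [-0.001  0.001  0.002] rows 0.5 F [ 0.1 -1.4 -0.5] w 21.1
```

```bash
python3 -m crank '10 0.3 0 5 0 0 0;10 0.3 0 10 0 0 0;10 0.3 0 15 0 0 0;10 0.3 0 19 0 0 0;10 0.3 0 21 0 0 0;10 0.3 0 21 0 0 0;10 0.3 0 21 0 0 0'
```

```text
t: 12.98
eef_pos: [585.7, -75.6, 217.7]
tool_rot: [0.741, 0.671, -0.001, 0.001]
wrist_force: [1.9, -3.9, -2.3]
grip_width: 20.9
gripper_force: 39.6
```

```bash
python3 -m crank '40 0 0 0 0 0 0;70 0 0 0 0 0 0;70 0 0 0 0 0 0;70 0 0 0 0 0 0;70 0 0 0 0 0 0;70 0 0 -20 0 0 0;70 0 0 -50 0 0 0;70 0 0 -90 0 0 0'; python3 -m crank '70 0 0 -5 0 0 0;70 0 0 -5 0 0 0;70 0 0 -5 0 0 0;70 0 0 -5 0 0 0'
python3 - <<'E'
from h import *
go(487,-325.5,305,-0.1); wrist('w6')
print(proj('w6',[592,-34,80]),proj('w6',[586,-82,90]),proj('w6',[586,-82,40]))
import cv2
s=cv2.imread('pics/w6.png')
from cell import robot
p=robot.snapshot("side")["pixels"][...,::-1]
a=cv2.resize(s[150:350,180:380],(400,400));b=cv2.resize(p[160:280,190:330],(467,400));cv2.imwrite('pics/w6c.png',np.hstack([a,b[:,:400]]))
E
```

```text
t: 13.65
eef_pos: [584.3, -74.3, 306.7]
tool_rot: [0.741, 0.672, -0.003, -0.003]
wrist_force: [0.9, -0.0, 0.1]
grip_width: 70.2
gripper_force: 0.0
t: 13.98
eef_pos: [584.9, -74.5, 311.8]
tool_rot: [0.741, 0.672, -0.001, -0.001]
wrist_force: [-0.8, 0.8, -0.4]
grip_width: 69.9
gripper_force: 0.0
d [-259.3  -72.9    7.2] r [-0.004  0.     0.002] rows 6.5 F [-0.8  0.8 -0.4] w 69.9
[288.7 177.1] [286.5 251.6] [285.9 225.5]
```

View pics/w6c.png

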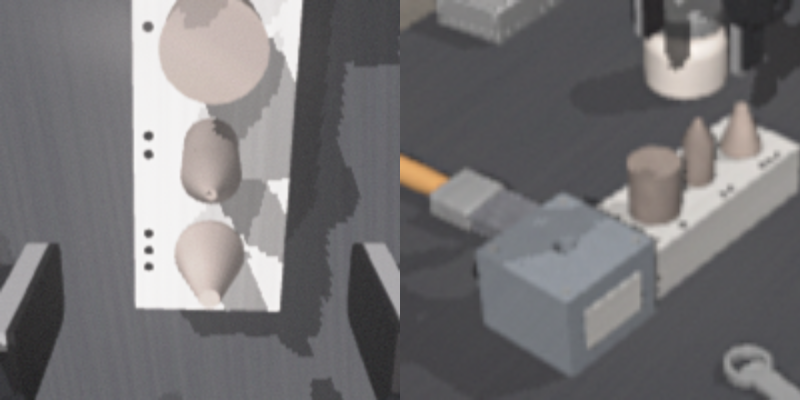

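Both stones stand upright and home: in the left crop the drum is at (214,50) and the pencil tip at (209,193), and the side view agrees. Next is the pin.

```bash
python3 -m crank '70 -259 -73 5 -0.003 0 0;70 -259 -73 5 -0.003 0 0;70 -259 -73 5 -0.003 0 0;70 -259 -73 5 -0.003 0 0;70 -259 -73 5 -0.003 0 0;70 -259 -73 5 -0.003 0 0;70 -259 -73 5 -0.003 0 0;70 -259 -73 5 -0.003 0 0'; python3 -m crank '70 0 0 0 0 0 0;70 0 0 0 0 0 0';python3 - <<'E'
from h import *
go(487,-325.5,305,-0.1); wrist('w7')
print(proj('w7',[487,-325.5,104]),proj('w7',[487,-325.5,40]))
import cv2
# handle pixels: bright low-saturation blob near prediction; print column/row profile
im=cv2.imread('pics/w7.png');h=cv2.cvtColor(im,cv2.COLOR_BGR2HSV)
m=((h[...,1]<60)&(h[...,2]>110)).astype(np.uint8);n,l,st,c=cv2.connectedComponentsWithStats(m)
for i in range(1,n):
    if 150<st[i,4]<20000:print(st[i],c[i].round(1))
w=cv2.inRange(h,(8,70,90),(28,255,255));n,l,st,c=cv2.connectedComponentsWithStats(w)
for i in range(1,n):
    if st[i,4]>300:print('wood',st[i],c[i].round(1))
E
```

```text
t: 14.75
eef_pos: [483.7, -331.9, 307.5]
tool_rot: [0.744, 0.668, -0.002, 0.001]
wrist_force: [0.2, -0.5, 0.2]
grip_width: 70.2
gripper_force: 0.0
t: 14.92
eef_pos: [487.9, -324.4, 307.2]
tool_rot: [0.741, 0.672, 0.001, -0.0]
wrist_force: [0.1, -0.5, 0.4]
grip_width: 70.1
gripper_force: 0.0
d [-1.2 -0.8  2.2] r [ 0.    -0.001  0.003] rows 0.1 F [ 0.1 -0.5  0.4] w 70.1
[281. 256.] [281.3 220.8]
[ 246  183   27   67 1297] [258.5 217.3]
[   0  353   47   66 1719] [ 16.6 378.8]
wood [ 247  172   76   84 2037] [293.7 203.8]
```

Run:
```python
import cv2
h=cv2.cvtColor(cv2.imread('pics/w7.png'),cv2.COLOR_BGR2HSV)
for r in (225,235,245,255): print(r,[int(v) for v in h[r,250:320:3,1]])
print([int(v) for v in h[180:290:4,284,1]]);print([int(v) for v in h[180:290:4,284,2]])
```

```text
225 [49, 51, 47, 53, 59, 50, 55, 55, 8, 7, 7, 12, 16, 20, 48, 96, 57, 57, 69, 70, 60, 60, 82, 40]
235 [46, 49, 46, 57, 52, 46, 60, 10, 7, 10, 16, 22, 18, 20, 39, 98, 95, 96, 98, 68, 60, 56, 29, 33]
245 [49, 49, 51, 59, 47, 54, 71, 4, 5, 2, 2, 2, 7, 17, 23, 99, 95, 95, 94, 89, 92, 87, 21, 21]
255 [8, 17, 16, 14, 17, 14, 25, 1, 1, 1, 1, 1, 1, 1, 6, 33, 31, 40, 58, 70, 78, 21, 19, 19]
[94, 91, 55, 52, 53, 73, 73, 73, 13, 29, 15, 17, 15, 15, 28, 16, 7, 1, 1, 1, 1, 4, 28, 19, 8, 10, 17, 9]
[224, 229, 247, 247, 247, 244, 245, 244, 220, 139, 215, 211, 208, 208, 120, 204, 229, 246, 245, 245, 246, 239, 90, 105, 124, 125, 90, 89]
```

```bash
python3 -m crank '70 -2.6 0 30 0 0 0;70 -2.6 0 55 0 0 0;70 -2.6 0 68 0 0 0;70 -2.6 0 72 0 0 0;50 -2.6 0 72 0 0 0;5 -2.6 0 72 0 0 0;5 -2.6 0 72 0 0 0;5 -2.6 0 72 0 0 0' 50; python3 -m crank '5 0 0 0 0 0 0;5 0 0 0 0 0 0;5 0 0 0 0 0 0;5 0 0 0 0 0 0;5 0 0 0 0 0 0;5 0 0 0 0 0 0;5 0 0 0 0 0 0' 50
```

```text
t: 15.63
eef_pos: [488.0, -328.5, 237.5]
tool_rot: [0.741, 0.672, 0.001, 0.002]
wrist_force: [-0.2, -0.5, 0.9]
grip_width: 21.8
gripper_force: 0.0
t: 16.22
eef_pos: [487.9, -328.6, 237.3]
tool_rot: [0.741, 0.672, 0.001, 0.002]
wrist_force: [-0.5, 0.3, 7.2]
grip_width: 14.4
gripper_force: 48.9
```

```bash
python3 -m crank '5 0 0 -15 0 0 0;5 0 0 -50 0 0 0;5 0 0 -85 0 0 0;5 0 0 -110 0 0 0;5 0 0 -110 0 0 0;5 0 0 -110 0 0 0' 50
python3 - <<'E'
from h import *
go(602.3,51,346,-0.1)
E
```

```text
t: 16.72
eef_pos: [487.5, -328.3, 347.7]
tool_rot: [0.741, 0.672, 0.001, 0.003]
wrist_force: [-1.2, 0.9, -0.8]
grip_width: 15.0
gripper_force: 48.8
d [388.7  77.2   1.4] r [0.005 0.002 0.002] rows 9.5 F [-1.2  0.9 -0.8] w 15.0
```

```bash
python3 -m crank '5 310 62 1 0.004 0.002 0;5 310 62 1 0.004 0.002 0;5 310 62 1 0.004 0.002 0;5 310 62 1 0.004 0.002 0;5 310 62 1 0.004 0.002 0;5 310 62 1 0.004 0.002 0;5 310 62 1 0.004 0.002 0;5 310 62 1 0.004 0.002 0'; python3 -m crank '5 77 15 0 0 0 0;5 77 15 0 0 0 0;5 77 15 0 0 0 0;5 77 15 0 0 0 0;5 77 15 0 0 0 0'
python3 - <<'E'
from h import *
go(601.8,49.6,308,-0.1)
E
```

```text
t: 17.38
eef_pos: [579.6, -19.7, 343.0]
tool_rot: [0.739, 0.674, -0.001, -0.003]
wrist_force: [0.7, 0.1, -0.7]
grip_width: 14.9
gripper_force: 48.8
t: 17.8
eef_pos: [601.0, 49.5, 343.5]
tool_rot: [0.741, 0.672, -0.002, -0.002]
wrist_force: [0.1, -0.8, -1.2]
grip_width: 14.4
gripper_force: 48.8
d [ 0.2  1.  35.5] r [-0.005  0.     0.003] rows 0.9 F [ 0.1 -0.8 -1.2] w 14.4
```

```bash
python3 -m crank '5 0.2 1 20 -0.005 0 0;5 0.2 1 33 -0.005 0 0;5 0.2 1 35 -0.005 0 0;5 0.2 1 35 -0.005 0 0;5 0.2 1 35 -0.005 0 0'
python3 - <<'E'
from h import *
go(601.8,49.6,286,-0.1)
E
```

```text
t: 18.22
eef_pos: [602.6, 48.2, 310.3]
tool_rot: [0.742, 0.671, 0.001, 0.001]
wrist_force: [0.6, -0.4, -0.2]
grip_width: 14.7
gripper_force: 48.8
d [ 1.3 -1.  24.3] r [ 0.003 -0.001 -0.   ] rows 0.6 F [ 0.6 -0.4 -0.2] w 14.7
```

```bash
python3 -m crank '5 1.3 -1 4 0.003 0 0;5 1.3 -1 10 0.003 0 0;5 1.3 -1 16 0.003 0 0;5 1.3 -1 20 0.003 0 0;5 1.3 -1 24 0.003 0 0;5 1.3 -1 24 0.003 0 0;5 1.3 -1 24 0.003 0 0'
python3 - <<'E'
from h import *
go(601.8,49.6,273,-0.1)
E
```

```text
t: 18.8
eef_pos: [601.9, 51.1, 285.9]
tool_rot: [0.741, 0.672, 0.0, -0.001]
wrist_force: [1.0, -0.0, -0.1]
grip_width: 14.7
gripper_force: 48.8
d [-1.5  0.1 12.9] r [-0.001 -0.001  0.002] rows 0.3 F [ 1.  -0.  -0.1] w 14.7
```

```bash
python3 -m crank '5 -1 0 3 0 0 0;5 -1 0 6 0 0 0;5 -1 0 8 0 0 0;5 -1 0 10 0 0 0;5 -1 0 10 0 0 0;5 -1 0 10 0 0 0'; python3 -m crank '5 0 0 1 0 0 0;5 0 0 2 0 0 0;5 0 0 2 0 0 0;5 0 0 2 0 0 0'
```

```text
t: 19.3
eef_pos: [602.0, 49.9, 276.5]
tool_rot: [0.741, 0.672, 0.001, -0.0]
wrist_force: [-0.7, -0.2, 2.8]
grip_width: 14.9
gripper_force: 49.2
t: 19.63
eef_pos: [602.0, 49.9, 274.5]
tool_rot: [0.741, 0.672, 0.001, -0.0]
wrist_force: [0.0, -0.4, 4.7]
grip_width: 15.0
gripper_force: 49.2
```

```bash
python3 -m crank '5 0 0 1 0 0 0;5 0 0 1 0 0 0;5 0 0 1 0 0 0;5 0 0 1 0 0 0'; python3 -m crank '5 0 0 1 0 0 0;5 0 0 1 0 0 0;5 0 0 1 0 0 0;5 0 0 1 0 0 0'
```

```text
t: 19.97
eef_pos: [602.1, 49.9, 274.1]
tool_rot: [0.741, 0.672, 0.001, -0.0]
wrist_force: [-1.1, -1.2, 8.1]
grip_width: 14.7
gripper_force: 49.9
t: 20.3
eef_pos: [602.2, 49.8, 273.8]
tool_rot: [0.741, 0.672, 0.001, -0.0]
wrist_force: [-2.6, 0.1, 13.5]
grip_width: 14.8
gripper_force: 50.5
```

```bash
python3 -c "
from cell import robot
s=robot.sense();print(s['wrist_force'],s['gripper_force']);print(robot.hand_in())"
```

```text
[-2.62242207  0.14660416 13.45046974] 50.517396815121174
the job is handed in; nothing more can be done
None
```

The job is handed in: drum home in hole 1, then pencil home in hole 2, and the gripped pin holding the button at its stop (about 13 N push, 50 N grip); the hand-in returned no verdict.

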